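# Set up a sliding microtome: section thickness by clicks, resin bar with its flat up

### The job

Set up the sliding microtome for the next bone bar: turn the round thickness selector on its sloping console anticlockwise gently up to its end stop, without forcing it, then clockwise exactly four clicks. Also roll the resin bar that lies loose in the vee jaw until its ground flat faces straight up, and leave it lying there. Leave the knife carriage and the brush, pot and slide box round about where they are, and let go of everything at the end.

Things in the scene. Friction and masses are not known exactly. Their poses are not given: they have to be found in the camera images.
- microtome: Sliding microtome, fixed, light grey casting 250 x 500 mm, top 100 mm above the bench. Origin: centre of its underside; x away from the robot, y left, z up. Two rails (tops 161 mm high) with the knife carriage run along y at its back; the lift with the vee jaw stands at (-45, 110) mm; a sloping console 132 x 170 mm with the selector sticks out in front at (-165, -100) mm.
- selector (a joint): Angle of the thickness selector, rad: 0 at its end stop (fully anticlockwise), growing clockwise seen from outside. Nine click positions every 30 degrees (0.5236 rad); starts two to five clicks from the stop. About 0.2 N m takes it over a click; let go within 12 degrees of a position it falls into it. The stop is springy: 0.3 N m pushes the knob about 0.02 rad past it (negative values), 0.6 N m 0.1 rad.
- selector_axis (a point): Point on the selector's axis, 30 mm above the console plate, a good height to grip; does not turn with the knob. z: out of the plate along the axis, leaning 30 degrees from vertical towards the robot; x: up the slope. The knob is black, round, fluted, 44 mm diameter from 9 to 41 mm above the plate, over a skirt 56 mm across. Nothing else on the plate is higher than 11 mm.
- selector_pointer (a point): Tip of the pointer on the knob's skirt, 27 mm from the axis, 13 mm above the plate; turns with the knob. At the end stop it lies 120 degrees anticlockwise from straight up the slope; short lines on the plate mark the nine positions, two small pins the ends.
- vee: Steel 90 degree vee jaw on the lift, 44 mm long, fixed. Origin: on the axis of a bar seated in it, at mid-length, 205 mm above the bench. x straight up, y to the left, z along the vee towards the robot. The flanks rise to about the origin's height and 32 mm to either side; below are a 74 mm wide block and the lift; the casting's top is 105 mm below the origin.
- bar: Round bar of pale resin, 40 mm diameter, 130 mm long, about 0.2 kg, with a ground flat 25 mm wide along its length, 15.5 mm from the axis. Lies loose in the vee, about centred, some 43 mm free at each end. Origin: on the axis of the round at mid-length; z along the bar (at the start like the vee's z), x straight out of the flat, which starts 0.5 to 1.4 rad from up, towards the vee's +y.
- knife_holder (a point): Middle of the aluminium knife holder, a bar 190 x 30 x 22 mm that reaches forward over the casting from the carriage on the rails, 240 mm above the bench, the blade along its left side. Parked within 50 mm of the right end of the rails, held only by friction (about 5 N).
- brush: Bystander: slim section brush, 170 mm long, 11 mm thick, lying on the bench before the microtome. Origin: underside, mid-length.
- pot: Bystander: specimen pot with lid, 60 mm diameter, 75 mm high, standing left of the microtome's front. Origin: centre of its underside.
- slide_box: Bystander: blue slide box 100 x 165 x 35 mm on the bench, right front. Origin: centre of its underside.
Mind the look-alikes: they are no part of the job. What is shaped like the bar but turquoise is not meant.

How it is judged:
By the outcome, as a careful person would: the job done as asked, in the order asked, and still so for the second after the job is handed in, with the robot touching nothing.
It also fails if it takes over 72 s, if anything falls off the work surface, if the arm or the gripper's body presses on something with over 40 N, if the wrist force passes 120 N, or if a joint passes its speed limit or range.

### The arm

A 6-joint arm with a two-finger parallel gripper is mounted at the origin on the work surface. World frame = base frame: x ahead of the robot, y to its left, z up, the work surface at z = 0. Lengths are in m, angles in rad, forces in N, time in s.
With the tool pointing down it reaches from about 0.375 to 0.9 m from the base axis. Payload 3.1 kg.
Tool frame: the origin (TCP) lies midway between the tips of the shut fingers; the grasp point (between the pads) lies 19 mm behind it (manip.tcp_to_grasp is the distance from the TCP to the grasp point, in m); z points along the fingers, y is the line along which they close (so a half turn about z gives the same grasp; the last joint's range is limited). The gripper opens to 85 mm and grips with 20 to 120 N. Pads are 22 mm wide; open, the fingers measure 114 mm over their backs; the gripper's body (76 mm by 85 mm) begins 54 mm behind the grasp point. The pads swing forward as they close: fully open they stand 13 mm farther back than shut.
Start: joints at [-1.381, 0.527, 1.433, -0, 1.181, -0.178], TCP at [0.225, -0.583, 0.231] pointing down, gripper open.
Joint ranges: [-3.08, 3.08], [-0.75, 2.2], [0.22, 2.44], [-1.43, 4.57], [0, 2.65], [-2.85, 2.85]. Speed limits (rad/s): [2.79, 2.79, 3.14, 3.14, 3.14, 3.14].

### API

Orientations are given as a unit quaternion [x, y, z, w].
In Python, from station import manip gives the robot as it stands. The module is installed in compiled form; this text tells all that it offers.
- The arm moves only by the shell command python3 -m crank 'ROWS' [OPENING] [FORCE]. ROWS is JSON, a list of rows, each a list of 2 entries, a list of its own where there are three numbers: the shift along the tool's x, y, z in cm, then the turn about the tool's z in degrees. In form: [[[x, y, z], spin], ...]. A call has 1 to 10 rows; each row is the pose to reach, as a shift and turn from the pose commanded when the call began, along the tool's axes at that moment; what a row does not reach only later rows make up. A row lasts 1/10 s, in which the tool goes at most 50 mm and 8.59 degrees, less where a joint would pass 70% of its speed; a pose out of reach is approached as far as the arm can. A call with a gripper value outside its range is refused whole. OPENING is the finger opening in cm, from 0 to 8.54, set as the call begins (- or left out, the last holds). The fingers move at their own pace and stop on an object; FORCE is the grip in N (left out, the last holds). Time passes only in rows, so rows that repeat a pose let the fingers close. It gives the time, the measured TCP pose, the force and the opening at its end, in the units of the state.
- manip.sense(): the state, without advancing time (a new reading comes with each control period).
- manip.snapshot(name): name is "scene" or "side" or "wrist"; returns the picture (480x640x3 uint8, red, green, blue); there is no depth.
- manip.camera_params(name): a dict with "fx", "fy", "cx", "cy" (pixels), "pose" (4x4, takes a point from camera to world coordinates). Camera axes: x right, y up, looking along -z (the intrinsics and any distortion apply to the point x, -y, -z); pixel columns grow to the right and rows downward; lengths in m; the calibration is good to about 2 mm. A picture is of the moment at which its call begins: read the wrist's pose just before it. camera_params takes no time and is no camera call; for the wrist camera it gives the pose at the moment of the call.
- manip.sign_off(): hands the job in, once; it reports no verdict.
The state is a dict: "t": time; "q": joint angles; "qd": joint speeds; "tau": joint torques, N m; "tcp_pos": TCP position; "tool_rot": TCP orientation; "force": force on the tool from outside, world axes, zero at the start; "ft_torque": the same for the moment, N m; "finger_gap": opening from 0.0 (shut) to 1.0 (fully open).
Only numpy, scipy, OpenCV 4.12 (cv2) and the standard library are available. Lean on these libraries where they do the work, as an engineer would, in place of code of your own. Each camera call takes 0.05 s, during which the arm holds its last target. There are 200 camera calls.

## Working session

There is one attempt and no reset: what is moved stays moved. The work goes in short steps, Python scripts to look and compute and a shell command to move; the robot and the scene stay as the last step left them, time stands still between calls to the robot, and variables do not carry over. Pictures are saved under pics/ and viewed, on a budget of 10 in all, crops included, one or two more only if the job needs it, and the job is handed in when it is done.

```bash
mkdir -p pics; python3 - <<'E'
from station import manip
import cv2, numpy as np
s=manip.sense(); print({k:np.round(v,3).tolist() for k,v in s.items()}, manip.tcp_to_grasp)
for n in ("scene","side"):
    im=manip.snapshot(n); cv2.imwrite(f"pics/{n}0.png",im[:,:,::-1])
    p=manip.camera_params(n); print(n,{k:np.round(v,3).tolist() for k,v in p.items()})
E
```

```text
{'t': 0.0, 'q': [-1.381, 0.528, 1.434, -0.0, 1.181, -0.178], 'qd': [0.0, -0.001, -0.002, -0.002, -0.0, 0.001], 'tau': [-0.002, -44.236, -17.803, -0.0, 0.008, 0.0], 'tcp_pos': [0.225, -0.582, 0.23], 'tool_rot': [0.983, 0.183, -0.0, -0.001], 'force': [0.329, 0.083, 0.13], 'ft_torque': [0.007, -0.017, 0.016], 'finger_gap': 0.998} 0.0187
scene {'fx': 488.228, 'fy': 488.228, 'cx': 312.802, 'cy': 235.661, 'pose': [[0.275, -0.826, 0.492, 0.967], [0.961, 0.231, -0.151, -0.093], [0.011, 0.515, 0.857, 0.961], [0.0, 0.0, 0.0, 1.0]]}
side {'fx': 511.243, 'fy': 511.243, 'cx': 322.393, 'cy': 239.94, 'pose': [[-0.758, 0.403, -0.513, -0.083], [-0.652, -0.494, 0.575, 0.701], [-0.022, 0.77, 0.637, 0.859], [0.0, 0.0, 0.0, 1.0]]}
```

View pics/scene0.png

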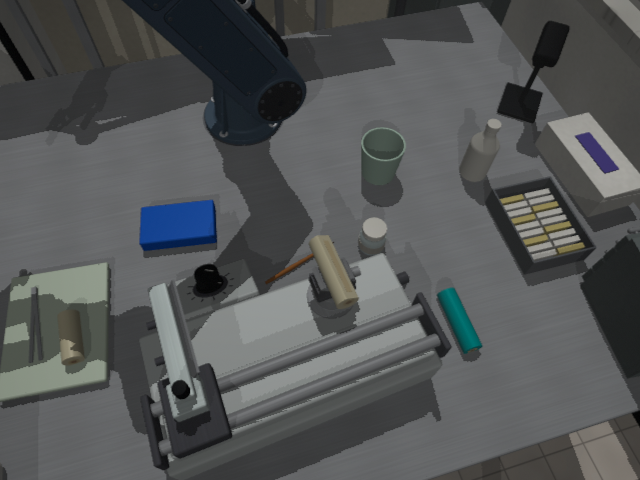

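View pics/side0.png

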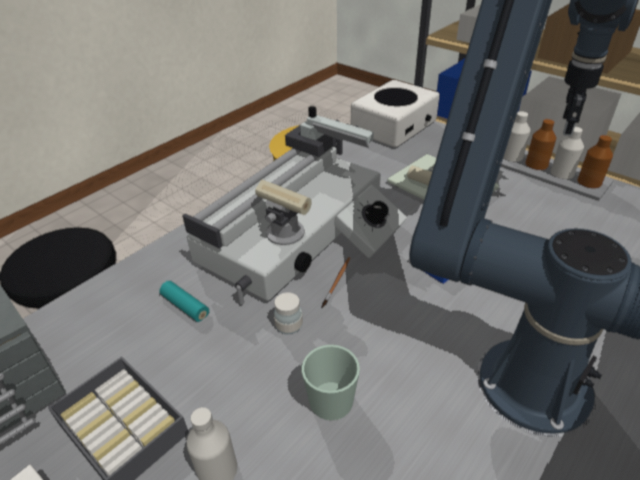

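The scene view shows the bar from (320,243) to (345,298), the knob at (207,275), the knife holder over the casting at (170,320), and the turquoise look-alike at (460,320). In the side view the bar runs from (263,188) to (302,205) and the knob is at (376,211).

```bash
cat > h.py <<'E'
from station import manip
import cv2, numpy as np
from scipy.spatial.transform import Rotation as R
def ray(p,u,v):
    T=np.array(p["pose"]); d=np.array([(u-p["cx"])/p["fx"],-(v-p["cy"])/p["fy"],-1.])
    d=T[:3,:3]@d; return T[:3,3],d/np.linalg.norm(d)
def atz(p,u,v,z):
    o,d=ray(p,u,v); return o+d*(z-o[2])/d[2]
def tri(obs):
    A=np.zeros((3,3));b=np.zeros(3)
    for p,u,v in obs:
        o,d=ray(p,u,v);M=np.eye(3)-np.outer(d,d);A+=M;b+=M@o
    x=np.linalg.solve(A,b)
    return x,[round(float(np.linalg.norm((np.eye(3)-np.outer(d,d))@(x-o)))*1000,1) for o,d in [ray(*q) for q in obs]]
def proj(p,X):
    T=np.array(p["pose"]); c=T[:3,:3].T@(np.array(X)-T[:3,3])
    return np.array([p["cx"]+p["fx"]*c[0]/-c[2], p["cy"]-p["fy"]*c[1]/-c[2]])
E
python3 - <<'E'
from h import *
np.set_printoptions(precision=4,suppress=True)
S=manip.camera_params("scene");D=manip.camera_params("side")
for n,a,b in [("bar",(333,270),(284,196)),("near",(319,243),(301,205)),("far",(346,299),(262,188)),("knob",(206,274),(376,211)),("pot lid",(374,228),(287,301)),("railR",(155,410),(0,0))]:
    if b[0]: print(n,tri([(S,*a),(D,*b)]))
print("rail ends", atz(S,155,411,.155),atz(S,420,308,.155)); print(atz(S,155,411,.155)-atz(S,420,308,.155))
s=cv2.imread("pics/scene0.png");d=cv2.imread("pics/side0.png")
a=cv2.resize(s[220:320,150:370],None,fx=3.6,fy=3.6,interpolation=2)[:, :792]
b=cv2.resize(d[150:250,230:420],None,fx=2.4,fy=2.4,interpolation=2)
o=np.zeros((600,792,3),np.uint8);o[:a.shape[0]]=a;o[360:600,:b.shape[1]]=b
cv2.imwrite("pics/crop0.png",o)
E
```

```text
bar (array([0.6092, 0.0523, 0.2075]), [2.2, 2.2])
near (array([0.5543, 0.0483, 0.207 ]), [3.1, 3.1])
far (array([0.6689, 0.0591, 0.2081]), [0.5, 0.5])
knob (array([ 0.5008, -0.1649,  0.0943]), [3.7, 3.7])
pot lid (array([0.4746, 0.1939, 0.0744]), [0.8, 0.8])
rail ends [ 0.748  -0.2802  0.155 ] [0.6995 0.1906 0.155 ]
[ 0.0484 -0.4707  0.    ]
```

View pics/crop0.png

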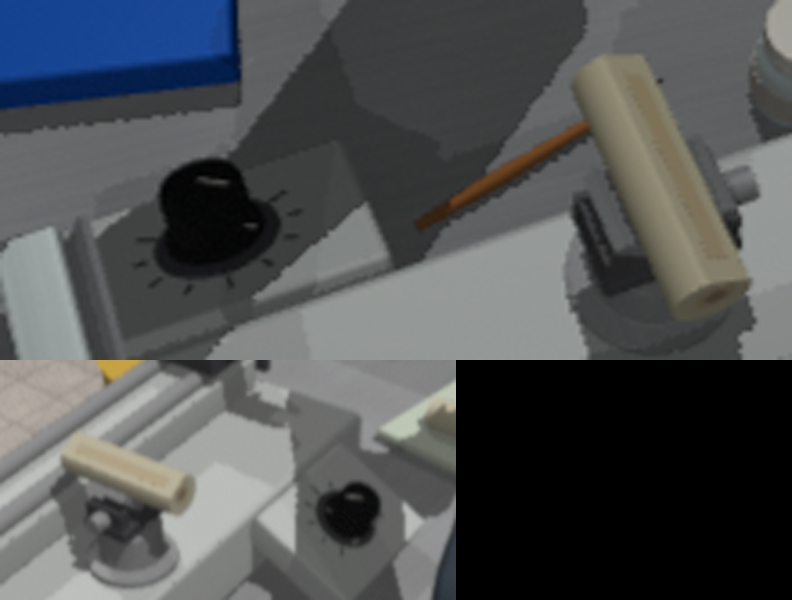

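The crop shows the selector's pointer hidden behind the knob. The bar's flat faces up and to the right (+y). The brush lies in front of the bar. Next I fit the microtome frame.

```bash
cat >> h.py <<'E'
YAW=0.097; VEE=np.array([.6115,.0535,.205])
def W(x,y,z): # microtome -> world
    Rz=R.from_euler('z',YAW); O=VEE-Rz.apply([-.045,.110,.205]); return O+Rz.apply([x,y,z])
def rel(target,yaw_deg): # grasp/tcp target -> cm in tool axes, spin; yaw = world heading of tool x
    s=manip.sense(); r=R.from_quat(s["tool_rot"]); d=r.inv().apply(np.array(target)-s["tcp_pos"])*100
    x=r.apply([1,0,0]); cur=np.degrees(np.arctan2(x[1],x[0])); sp=(cur-yaw_deg+180)%360-180
    print("t",round(s["t"],2),"tcp",np.round(s["tcp_pos"],4),"yaw",round(cur,2),"shift",np.round(d,2),"spin",round(sp,1),"F",np.round(s["force"],1),"M",np.round(s["ft_torque"],2))
E
python3 - <<'E'
from h import *
np.set_printoptions(precision=3,suppress=True)
S=manip.camera_params("scene")
print("origin",W(0,0,0),"console",W(-.165,-.1,.05))
print("holder top corners",[atz(S,u,v,.251) for u,v in [(150,288),(171,284),(182,415),(207,410)]])
print("casting corner",[atz(S,u,v,.1) for u,v in [(390,254),(443,360)]], W(-.125,.25,.1),W(.125,.25,.1))
k=W(-.165-.01,-.1,.11); rel(k+[0,0,.1],np.degrees(YAW))
E
```

```text
origin [ 0.667 -0.052  0.   ] console [ 0.512 -0.167  0.05 ]
holder top corners [array([ 0.583, -0.244,  0.251]), array([ 0.585, -0.211,  0.251]), array([ 0.79 , -0.223,  0.251]), array([ 0.793, -0.188,  0.251])]
casting corner [array([0.556, 0.196, 0.1  ]), array([0.785, 0.211, 0.1  ])] [0.518 0.185 0.1  ] [0.767 0.209 0.1  ]
t 0.1 tcp [ 0.225 -0.583  0.23 ] yaw 21.07 shift [ 40.83 -28.68   2.11] spin 15.5 F [0.2 0.7 0.5] M [ 0.01 -0.04 -0.03]
```

```bash
python3 -m crank '[[[4.1,-2.9,-0.3],3],[[8.1,-5.7,-0.5],6],[[12.2,-8.6,-1],9],[[16.3,-11.5,-1.5],12],[[20.4,-14.4,-2],15.5],[[24.5,-17.2,-2],15.5],[[28.6,-20.1,-2],15.5],[[32.7,-23,-2],15.5],[[36.8,-25.8,-2],15.5],[[40,-28,-2],15.5]]'; python3 -m crank '[[[0,0,0],0],[[0,0,0],0],[[0,0,0],0]]'; python3 - <<'E'
from h import *
k=W(-.175,-.1,.11); rel(k+[0,0,.1],np.degrees(YAW))
p=manip.camera_params("wrist"); im=manip.snapshot("wrist"); cv2.imwrite("pics/w1.png",im[:,:,::-1]); print({k:np.round(v,3).tolist() for k,v in p.items()})
E
```

```text
t: 1.1
tcp_pos: [0.4981, -0.1754, 0.2511]
tool_rot: [0.999, 0.049, -0.0, -0.0]
force: [0.6, 0.2, -0.2]
finger_gap: 1.001
t: 1.4
tcp_pos: [0.4967, -0.1788, 0.2511]
tool_rot: [0.999, 0.048, -0.0, 0.0]
force: [0.5, -0.3, 0.2]
finger_gap: 1.0
t 1.4 tcp [ 0.4967 -0.1788  0.2511] yaw 5.53 shift [ 0.67 -1.01  4.11] spin -0.0 F [ 0.5 -0.3  0.2] M [-0.   -0.    0.01]
{'fx': 416.788, 'fy': 416.788, 'cx': 329.332, 'cy': 239.622, 'pose': [[0.097, 0.953, 0.289, 0.57], [-0.995, 0.093, 0.028, -0.172], [-0.0, -0.29, 0.957, 0.393], [0.0, 0.0, 0.0, 1.0]]}
```

View pics/w1.png

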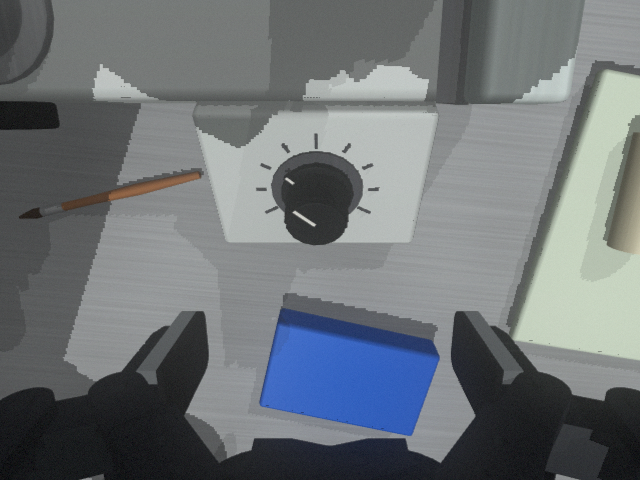

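The wrist view is clear: skirt centre about (317,187), pos4 tick at (316,141), pos0 tick at (271,210), pos8 at (364,210). White marks at (289,181) and (292..316, 210..226). I enlarge this part to read the pointer.

```bash
python3 - <<'E'
import cv2
im=cv2.imread("pics/w1.png")[125:255,245:390]
cv2.imwrite("pics/c1.png",cv2.resize(im,None,fx=4.5,fy=4.5,interpolation=cv2.INTER_CUBIC))
from station import manip; print(manip.sense()["q"])
E
```

```text
[-5.57721727e-01  3.72685610e-01  1.65112203e+00 -4.68750717e-04
  1.11832294e+00  9.17644783e-01]
```

View pics/c1.png

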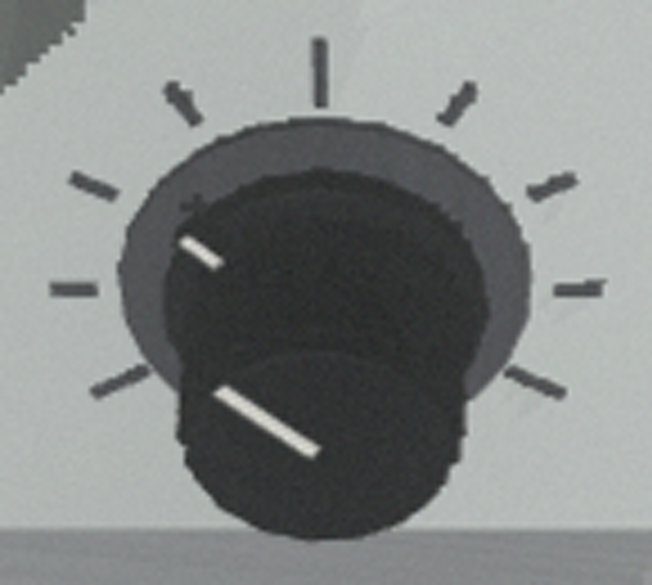

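The crop shows the pointer line on the knob top from (218,388) to (318,453), and the skirt mark at (200,252). Both point up and to the left, about position 2–3. I fit a model to settle it.

```bash
cat >> h.py <<'E'
def knobfit(p,ticks,top_lr,white):
    from scipy.optimize import least_squares
    def fr(v):
        yaw=v[4]; a=R.from_euler('z',yaw).apply([-.5,0,np.cos(np.pi/6)]); e=R.from_euler('z',yaw).apply([np.cos(np.pi/6),0,.5]); l=R.from_euler('z',yaw).apply([0,1,0]); return v[:3],a,e,l
    def pt(v,ang,r,h):
        P,a,e,l=fr(v); return P+a*h+r*(np.cos(ang)*e-np.sin(ang)*l)  # ang clockwise from up-slope
    def f(v):
        o=[]
        for i,t in enumerate(ticks):
            if t is not None: o.extend(proj(p,pt(v,(i-4)*np.pi/6,v[3],0))-t)
        w=[proj(p,pt(v,s*np.pi/2,.022,.041))[0] for s in(-1,1)]
        o+=[w[0]-top_lr[0],w[1]-top_lr[1],(v[4]-YAW)*100]; return o
    s=least_squares(f,[.512,-.167,.06,.037,YAW]); v=s.x
    print("fit P0,rt,yaw",np.round(v,4),"rms px",round(np.sqrt(np.mean(s.fun**2)),2))
    P,a,e,l=fr(v)
    for q,h in white:
        o,d=ray(p,*q); X=o+d*(((P+a*h)-o)@a)/(d@a); r=X-P-a*h
        print("mark r mm",round(np.linalg.norm(r)*1000,1),"selector pos (clicks)",round(np.degrees(np.arctan2(-r@l,r@e))/30+4,2))
    return v
E
python3 - <<'E'
from h import *
p=manip.camera_params("wrist")
c=lambda u,v:(245+u/4.5,125+v/4.5)
t=[np.array(c(*q)) for q in [(120,381),(74,290),(94,186),(183,103),(320,72),(457,103),(552,186),(579,290),(536,381)]]
v=knobfit(p,t,(c(181,0)[0],c(463,0)[0]),[(c(218,388),.041),(c(318,453),.041),(c(186,241),.013),(c(219,264),.013)])
g=v[:3]+.037*R.from_euler('z',v[4]).apply([-.5,0,.866]); print("grasp",g)
rel(g-[0,0,.019],np.degrees(v[4]))
E
```

```text
fit P0,rt,yaw [ 0.5131 -0.1685  0.0749  0.0431  0.097 ] rms px 0.19
mark r mm 21.3 selector pos (clicks) 2.49
mark r mm 1.2 selector pos (clicks) 3.32
mark r mm 29.8 selector pos (clicks) 2.46
mark r mm 23.0 selector pos (clicks) 2.47
grasp [ 0.49465741 -0.17029061  0.10695362]
t 1.45 tcp [ 0.4967 -0.1791  0.2511] yaw 5.48 shift [-0.1  -0.9  16.32] spin -0.1 F [ 0.4 -1.7  0.9] M [-0.02  0.01 -0.01]
```

The fit residual is 0.2 px and the pointer sits at about 2.47 clicks, between two positions. I will turn the gripper by half a turn so the wrist camera faces away from the knife holder, then go in.

```bash
python3 -m crank '[[[0,-0.9,0],-8],[[0,-0.9,0],-16],[[0,-0.9,0],-24],[[0,-0.9,0],-32],[[0,-0.9,0],-40],[[0,-0.9,0],-48],[[0,-0.9,0],-56],[[0,-0.9,0],-64],[[0,-0.9,0],-72],[[0,-0.9,0],-80]]' >/dev/null;  python3 -m crank '[[[0,0,0],-8],[[0,0,0],-16],[[0,0,0],-24],[[0,0,0],-32],[[0,0,0],-40],[[0,0,0],-48],[[0,0,0],-56],[[0,0,0],-64],[[0,0,0],-72],[[0,0,0],-80]]' >/dev/null;  python3 -m crank '[[[0,0,0],-8],[[0,0,0],-16],[[0,0,0],-20],[[0,0,0],-20],[[0,0,0],-20]]'; python3 - <<'E'
from h import *
rel(np.array([.4947,-.1703,.107-.019]),185.6); print(manip.sense()["q"])
im=manip.snapshot("wrist"); cv2.imwrite("pics/w2.png",im[:,:,::-1])
E
```

```text
t: 3.95
tcp_pos: [0.4959, -0.1702, 0.2513]
tool_rot: [-0.047, 0.999, -0.0, -0.0]
force: [0.5, -0.3, -0.7]
finger_gap: 1.006
t 3.95 tcp [ 0.4959 -0.1702  0.2513] yaw -174.63 shift [ 0.12 -0.   16.33] spin -0.2 F [ 0.5 -0.3 -0.7] M [-0.04  0.03 -0.05]
[-5.43779404e-01  3.67216143e-01  1.65977627e+00 -1.12970463e-04
  1.11470435e+00 -2.20821716e+00]
```

View pics/w2.png

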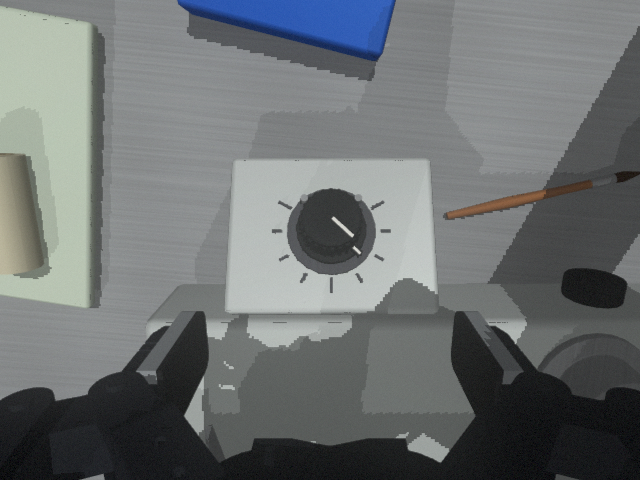

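The camera now looks almost straight along the knob axis. The pointer runs from (333,217) to (357,250), about 2.5 clicks, matching the first reading. Descending now, already turned for the anticlockwise stroke.

```bash
python3 -m crank '[[[0,0,3],7],[[0.1,0,7],14],[[0.1,0,11],20],[[0.1,0,14],20],[[0.1,0,15.2],20],[[0.1,0,16],20],[[0.1,0,16.2],20],[[0.1,0,16.2],20]]' 6.0 20; python3 -m crank '[[[0,0,0],0],[[0,0,0],0],[[0,0,0],0],[[0,0,0],0],[[0,0,0],0],[[0,0,0],0]]' 3.5 25; python3 - <<'E'
from h import *
rel(np.array([.4947,-.1703,.107-.019]),185.6)
E
```

```text
t: 4.8
tcp_pos: [0.4962, -0.1697, 0.0902]
tool_rot: [0.126, 0.992, -0.0, 0.001]
force: [0.0, 0.4, 1.0]
finger_gap: 0.7
t: 5.4
tcp_pos: [0.4964, -0.1689, 0.091]
tool_rot: [0.126, 0.992, -0.0, 0.001]
force: [0.1, 4.1, 7.3]
finger_gap: 0.51
t 5.4 tcp [ 0.4964 -0.1689  0.091 ] yaw 165.56 shift [ 0.14 -0.18  0.3 ] spin -20.0 F [0.1 4.1 7.3] M [ 0.66 -0.17 -0.  ]
```

```bash
python3 -m crank '[[[0,0,0],-6],[[0,0,0],-12],[[0,0,0],-18],[[0,0,0],-24],[[0,0,0],-30],[[0,0,0],-36],[[0,0,0],-40],[[0,0,0],-40]]'; python3 - <<'E'
from h import *
rel(np.array([.4947,-.1703,.107-.019]),185.6)
im=manip.snapshot("wrist"); cv2.imwrite("pics/w3.png",im[:,:,::-1])
E
python3 -m crank '[[[0,0,0],-40],[[0,0,0],-40],[[0,0,0],-40]]' 6.0 | head -0; python3 -m crank '[[[0,0,0],0],[[0,0,0],0]]'; python3 - <<'E'
from h import *
im=manip.snapshot("wrist"); cv2.imwrite("pics/w4.png",im[:,:,::-1])
a=cv2.imread("pics/w3.png");o=np.hstack([a[100:400,120:520],im[100:400,120:520,::-1]]);cv2.imwrite("pics/w34.png",o)
E
```

```text
t: 6.2
tcp_pos: [0.497, -0.1693, 0.0919]
tool_rot: [-0.221, 0.975, -0.001, 0.002]
force: [-0.8, 3.8, 10.4]
finger_gap: 0.504
t 6.2 tcp [ 0.497  -0.1693  0.0919] yaw -154.48 shift [0.25 0.01 0.38] spin 19.9 F [-0.8  3.8 10.4] M [ 0.06 -0.08 -0.47]
t: 6.75
tcp_pos: [0.5036, -0.151, 0.0872]
tool_rot: [-0.419, 0.907, -0.018, -0.018]
force: [0.3, 0.4, 0.4]
finger_gap: 0.7Exception ignored on flushing sys.stdout:
BrokenPipeError: [Errno 32] Broken pipe
```

View pics/w34.png

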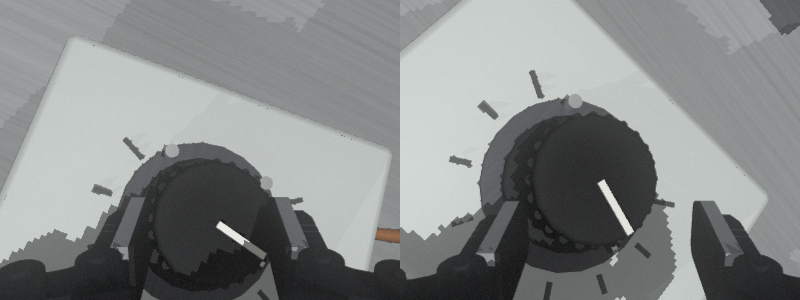

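The knob clearly turned. I mistakenly commanded an extra −40° turn while opening: the fingers opened, but the wrist swung too far. I compute the selector angle from the right-hand picture, where the line runs from (600,181) to (631,235).

```bash
cat >> h.py <<'E'
KP=np.array([.5131,-.1685,.0749]); KY=.097
def clicks(p,tip,h=.041):
    Rz=R.from_euler('z',KY);a=Rz.apply([-.5,0,.8660]);e=Rz.apply([.8660,0,.5]);l=Rz.apply([0,1,0])
    o,d=ray(p,*tip);X=o+d*(((KP+a*h)-o)@a)/(d@a);r=X-KP-a*h
    return round(np.linalg.norm(r)*1000,1),round(np.degrees(np.arctan2(-r@l,r@e))/30+4,2)
E
python3 - <<'E'
from h import *
p=manip.camera_params("wrist")
f=lambda u,v:(u-280,v+100)
print("inner,outer",clicks(p,f(600,181)),clicks(p,f(631,235)))
Rz=R.from_euler('z',KY);e=Rz.apply([.866,0,.5]);l=Rz.apply([0,1,0])
for i in range(9):
    an=(i-4)*np.pi/6; q=proj(p,KP+.0431*(np.cos(an)*e-np.sin(an)*l)); print(i,np.round(q+[280,-100]),end=" ")
rel(np.array([.4947,-.1703,.107-.019]),185.6); print(manip.sense()["q"][5])
E
```

```text
inner,outer (np.float64(2.7), np.float64(-1.73)) (np.float64(19.5), np.float64(1.34))
0 [659. 209.] 1 [639. 258.] 2 [597. 292.] 3 [542. 302.] 4 [488. 279.] 5 [454. 229.] 6 [452. 168.] 7 [481. 117.] 8 [530.  89.] t 6.8 tcp [ 0.5034 -0.1514  0.0872] yaw -130.46 shift [ 2.   -0.56  0.02] spin 43.9 F [ 1.5 -0.6  1.4] M [ 0.07 -0.26  0.07]
-2.854153081000706
```

```bash
python3 - <<'E'
from h import *
p=manip.camera_params("wrist")
f=lambda u,v:(u-285,v+108)
print(clicks(p,f(600,181)),clicks(p,f(631,235)))
E
python3 -m crank '[[[1,-0.3,0],6],[[2,-0.5,0],12],[[2,-0.5,0],20],[[2,-0.5,0],28],[[2,-0.5,0],36],[[2,-0.5,0],44],[[2,-0.5,0],52],[[2,-0.5,0],58],[[2,-0.5,0],64],[[2,-0.5,0],64]]'; python3 - <<'E'
from h import *
p=manip.camera_params("wrist"); im=manip.snapshot("wrist"); cv2.imwrite("pics/w5.png",im[:,:,::-1])
np.save("w5.npy",np.array(p["pose"]))
rel(np.array([.4947,-.1703,.107-.019]),185.6)
o=cv2.resize(im[80:400,150:520,::-1],None,fx=1.6,fy=1.6); cv2.imwrite("pics/w5c.png",o)
E
```

```text
(np.float64(0.8), np.float64(1.69)) (np.float64(20.4), np.float64(1.61))
t: 7.8
tcp_pos: [0.4929, -0.1703, 0.0876]
tool_rot: [0.126, 0.992, -0.024, -0.007]
force: [0.8, -0.6, 0.4]
finger_gap: 0.706
t 7.85 tcp [ 0.493  -0.1702  0.0876] yaw 165.61 shift [-0.17  0.03 -0.04] spin -20.0 F [-0.2 -0.3  0. ] M [ 0.05 -0.02 -0.05]
```

View pics/w5c.png

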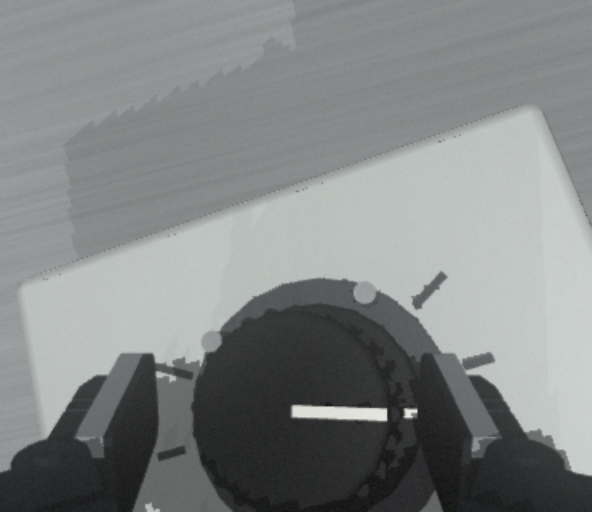

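The line runs from (292,411) to (387,415), with tick 0 at (429,290), tick 1 at (478,361), and end pins at (365,293) and (211,341).

```bash
cat >> h.py <<'E'
def clickcorr(p,tick,marks):
    "tick: {i:(u,v)} seen ticks; correct the knob pose by their mean offset"
    Rz=R.from_euler('z',KY);e=Rz.apply([.8660,0,.5]);l=Rz.apply([0,1,0])
    T=lambda i:proj(p,KP+.0431*(np.cos((i-4)*np.pi/6)*e-np.sin((i-4)*np.pi/6)*l))
    o=[T(i)-np.array(q) for i,q in tick.items()]; c=np.mean(o,axis=0)
    print("tick offsets",np.round(o,1).tolist()); return [clicks(p,np.array(m)+c) for m in marks]
E
python3 - <<'E'
from h import *
p=manip.camera_params("wrist"); f=lambda u,v:(u/1.6+150,v/1.6+80)
print(clickcorr(p,{0:f(429,290),1:f(478,361)},[f(292,411),f(387,415)]))
E
```

```text
tick offsets [[-1.1, 9.2], [-0.5, 10.9]]
[(np.float64(2.3), np.float64(0.6)), (np.float64(21.1), np.float64(1.49))]
```

```bash
python3 -m crank '[[[0.1,0,0],0],[[0.1,0,0],0],[[0.1,0,0],0],[[0.1,0,0],0],[[0.1,0,0],0]]' 3.5 25;  python3 -m crank '[[[0,0,0],-6],[[0,0,0],-12],[[0,0,0],-18],[[0,0,0],-24],[[0,0,0],-30],[[0,0,0],-36],[[0,0,0],-40],[[0,0,0],-40]]'; python3 - <<'E'
from h import *
rel(np.array([.4947,-.1703,.107-.019]),185.6)
im=manip.snapshot("wrist"); cv2.imwrite("pics/w6a.png",im[:,:,::-1])
E
python3 -m crank '[[[0,0,0],0],[[0,0,0],0],[[0,0,0],0],[[0,0,0],0]]' 6.0; python3 - <<'E'
from h import *
im=manip.snapshot("wrist"); cv2.imwrite("pics/w6.png",im[:,:,::-1])
a=cv2.imread("pics/w6a.png");o=np.hstack([a[80:400,120:520],im[80:400,120:520,::-1]]);cv2.imwrite("pics/w66.png",o)
E
```

```text
t: 8.35
tcp_pos: [0.4928, -0.1681, 0.0883]
tool_rot: [0.125, 0.992, -0.024, -0.006]
force: [1.6, 5.2, 5.8]
finger_gap: 0.519
t: 9.15
tcp_pos: [0.4944, -0.171, 0.0889]
tool_rot: [-0.222, 0.975, -0.023, -0.013]
force: [-0.0, -1.7, 4.9]
finger_gap: 0.501
t 9.15 tcp [ 0.4944 -0.171   0.0889] yaw -154.42 shift [-0.06  0.05  0.08] spin 20.0 F [-0.  -1.7  4.9] M [-0.92 -0.34 -0.43]
t: 9.6
tcp_pos: [0.4922, -0.1691, 0.0873]
tool_rot: [-0.222, 0.975, -0.021, -0.015]
force: [0.3, 0.1, 0.1]
finger_gap: 0.704
```

View pics/w66.png

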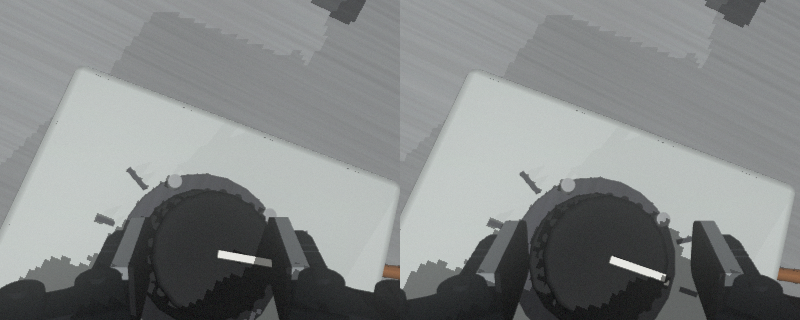

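Right half (released): line from (611,260) to (666,277), tick 0 at (684,240), tick 1 at (688,291), tick 8 at (530,182), tick 7 at (495,223).

```bash
python3 - <<'E'
from h import *
p=manip.camera_params("wrist"); f=lambda u,v:(u-280,v+80)
tk={0:f(684,240),1:f(688,291),8:f(530,182),7:f(495,223)}
print(clickcorr(p,tk,[f(611,260),f(666,277)]))
print("pins on plate:",[ (lambda c:c)(clicks(p,np.array(f(*q))+[0,8],h=.006)) for q in [(568,185),(663,218)]])
E
```

```text
tick offsets [[2.4, 7.2], [-2.3, 9.8], [-5.7, 7.8], [-3.3, 10.6]]
[(np.float64(2.0), np.float64(0.25)), (np.float64(20.9), np.float64(0.87))]
pins on plate: [(np.float64(32.0), np.float64(8.76)), (np.float64(34.8), np.float64(-0.6))]
```

The selector is now at about 0.9–1.0, so in position 1. Next comes another stroke towards the stop.

```bash
python3 -m crank '[[[-0.2,0,0],8],[[-0.2,0.1,0],16],[[-0.2,0.1,0],24],[[-0.2,0.1,0],32],[[-0.2,0.1,0],40],[[-0.2,0.1,0],40]]'; python3 -m crank '[[[0,0,0],0],[[0,0,0],0],[[0,0,0],0],[[0,0,0],0],[[0,0,0],0]]' 3.5 25;  python3 -m crank '[[[0,0,0],-6],[[0,0,0],-12],[[0,0,0],-18],[[0,0,0],-24]]';python3 -m crank '[[[0,0,0],-3],[[0,0,0],-6]]';python3 -m crank '[[[0,0,0],-3],[[0,0,0],-6]]';  python3 - <<'E'
from h import *
rel(np.array([.4947,-.1703,.107-.019]),185.6)
p=manip.camera_params("wrist");im=manip.snapshot("wrist"); cv2.imwrite("pics/w7.png",im[:,:,::-1])
# auto: bright near-white thin mark on the knob
c=proj(p,KP+.041*R.from_euler('z',KY).apply([-.5,0,.866])); print("knob top px",c)
def mark(im,c):
    m=(im.min(2)>195).astype(np.uint8); n,l,s,ce=cv2.connectedComponentsWithStats(m)
    return [(s[i].tolist(),np.round(ce[i]).tolist()) for i in range(1,n) if 25<s[i,4]<700 and np.hypot(*(ce[i]-c))<70]
print(mark(im,c))
im6=cv2.imread("pics/w6.png"); print(mark(im6,(355,250)), im6[345,360])
E
```

```text
t: 10.25
tcp_pos: [0.4938, -0.1674, 0.0873]
tool_rot: [0.125, 0.992, -0.025, -0.007]
force: [-0.7, -0.1, 0.1]
finger_gap: 0.704
t: 10.75
tcp_pos: [0.4936, -0.1681, 0.0878]
tool_rot: [0.125, 0.992, -0.025, -0.007]
force: [-2.6, -3.7, 5.2]
finger_gap: 0.523
t: 11.15
tcp_pos: [0.4923, -0.17, 0.0879]
tool_rot: [-0.086, 0.996, -0.024, -0.013]
force: [-5.0, -6.5, -3.1]
finger_gap: 0.502
t: 11.35
tcp_pos: [0.4933, -0.1704, 0.0877]
tool_rot: [-0.137, 0.99, -0.024, -0.013]
force: [-7.8, -11.5, 2.5]
finger_gap: 0.506
t: 11.55
tcp_pos: [0.4937, -0.1709, 0.0879]
tool_rot: [-0.189, 0.982, -0.024, -0.014]
force: [-13.4, -9.9, 14.1]
finger_gap: 0.499
t 11.55 tcp [ 0.4937 -0.1709  0.0879] yaw -158.29 shift [-0.11  0.02 -0.01] spin 16.1 F [-13.4  -9.9  14.1] M [-2.5   1.66 -0.54]
knob top px [328.93476093 346.8069532 ]
[([337, 332, 45, 8, 294], [358.0, 335.0])]
[] [83 83 84]
```

```bash
cat >> h.py <<'E'
def automark(im,p,corr=(-1,9)):
    c=proj(p,KP+.041*R.from_euler('z',KY).apply([-.5,0,.866]))
    m=(im.min(2)>190).astype(np.uint8); n,l,s,ce=cv2.connectedComponentsWithStats(m)
    out=[]
    for i in range(1,n):
        if 60<s[i,4]<800 and np.hypot(*(ce[i]-c))<75:
            pts=np.argwhere(l==i)[:,::-1].astype(float); (cx,cy),(w,h),a=cv2.minAreaRect(pts.astype(np.float32))
            if max(w,h)<2.5*min(w,h): continue
            u=np.linalg.svd(pts-pts.mean(0))[2][0]; k=(pts-pts.mean(0))@u; E=[pts.mean(0)+u*k.min(),pts.mean(0)+u*k.max()]
            Rz=R.from_euler('z',KY);av=Rz.apply([-.5,0,.866]);e=Rz.apply([.866,0,.5]);lf=Rz.apply([0,1,0]);X=[]
            for q in E:
                o,d=ray(p,*(q+corr)); X.append(o+d*(((KP+av*.041)-o)@av)/(d@av)-KP-av*.041)
            X.sort(key=np.linalg.norm); r=X[1]-X[0]
            out.append(("px",np.round(E).tolist(),"r mm",np.round([np.linalg.norm(x)*1000 for x in X],1).tolist(),"clicks dir",round(np.degrees(np.arctan2(-r@lf,r@e))/30+4,2),"tip",round(np.degrees(np.arctan2(-X[1]@lf,X[1]@e))/30+4,2)))
    return out
E
python3 - <<'E'
from h import *
p=manip.camera_params("wrist");im=manip.snapshot("wrist");print("held",automark(im,p))
E
python3 -m crank '[[[0,0,0],0],[[0,0,0],0],[[0,0,0],0],[[0,0,0],0]]' 6.0; python3 - <<'E'
from h import *
p=manip.camera_params("wrist");im=manip.snapshot("wrist");print("free",automark(im,p)); cv2.imwrite("pics/w8.png",im[:,:,::-1])
cv2.imwrite("pics/w8c.png",cv2.resize(im[200:440,220:480,::-1],None,fx=2.4,fy=2.4))
rel(np.array([.4947,-.1703,.107-.019]),185.6)
E
```

```text
held [('px', [[337.0, 335.0], [380.0, 336.0]], 'r mm', [2.6, 16.8], 'clicks dir', np.float64(0.52), 'tip', np.float64(0.41))]
t: 12.05
tcp_pos: [0.4939, -0.167, 0.0871]
tool_rot: [-0.188, 0.982, -0.021, -0.014]
force: [-0.4, -0.3, 0.1]
finger_gap: 0.703
free [('px', [[326.0, 332.0], [383.0, 340.0]], 'r mm', [2.4, 21.2], 'clicks dir', np.float64(0.76), 'tip', np.float64(0.67))]
t 12.1 tcp [ 0.4939 -0.167   0.0872] yaw -158.41 shift [ 0.05 -0.34 -0.07] spin 16.0 F [-0.7 -0.9 -0.5] M [ 0.02 -0.01  0.02]
```

View pics/w8c.png

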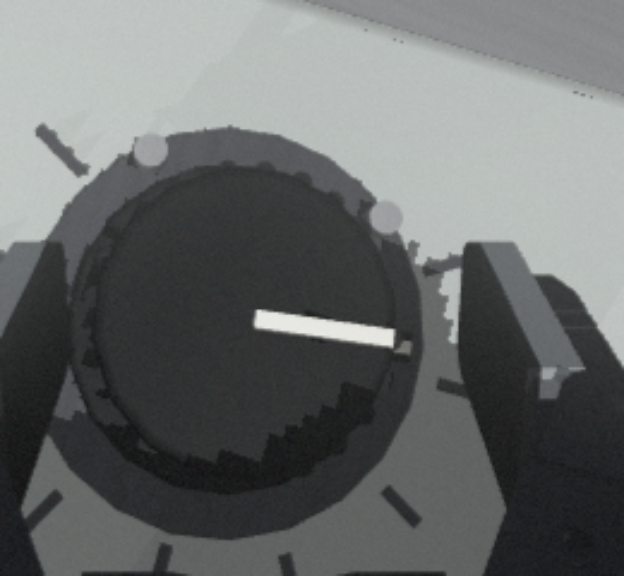

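Free pointer is at about 0.7, lying between ticks 0 (440,265) and 1 (455,387), so the light grip slipped over the click. I do another stroke with slightly more grip, in steps while watching the moment.

```bash
python3 -m crank '[[[0,-0.2,0],8],[[0,-0.3,0],16],[[0,-0.3,0],24],[[0,-0.3,0],32],[[0,-0.3,0],36],[[0,-0.3,0],36]]' >/dev/null; python3 -m crank '[[[0,0,0],0],[[0,0,0],0],[[0,0,0],0],[[0,0,0],0],[[0,0,0],0]]' 3.5 32 >/dev/null; cat > m.py <<'E'
from h import *
p=manip.camera_params("wrist");im=manip.snapshot("wrist");rel(np.array([.4947,-.1703,.107-.019]),185.6);print(automark(im,p))
E
python3 m.py; python3 -m crank '[[[0,0,0],-5],[[0,0,0],-10],[[0,0,0],-15]]'>/dev/null;python3 m.py; python3 -m crank '[[[0,0,0],-4],[[0,0,0],-8]]'>/dev/null;python3 m.py
```

```text
t 13.25 tcp [ 0.4952 -0.1686  0.0881] yaw 165.62 shift [ 0.   -0.17  0.01] spin -20.0 F [1.2 6.2 5.5] M [ 1.11 -0.22  0.08]
[('px', [[382.0, 313.0], [326.0, 330.0]], 'r mm', [2.6, 21.2], 'clicks dir', np.float64(0.99), 'tip', np.float64(0.88))]
t 13.6 tcp [ 0.4946 -0.1695  0.088 ] yaw -179.06 shift [-0.01 -0.08  0.  ] spin -4.7 F [-1.4  2.5  6. ] M [ 0.35  0.11 -0.23]
[('px', [[388.0, 317.0], [331.0, 330.0]], 'r mm', [2.5, 21.2], 'clicks dir', np.float64(0.68), 'tip', np.float64(0.58))]
t 13.85 tcp [ 0.4957 -0.1698  0.0871] yaw -171.28 shift [ 0.11 -0.04 -0.08] spin 3.1 F [ 3.1  3.  -4.1] M [ 0.24 -0.74 -0.16]
[('px', [[391.0, 317.0], [334.0, 329.0]], 'r mm', [2.5, 21.1], 'clicks dir', np.float64(0.48), 'tip', np.float64(0.4))]
```

```bash
python3 -m crank '[[[0,0,0],-4],[[0,0,0],-8]]'>/dev/null;python3 m.py; python3 -m crank '[[[0,0,0],-4],[[0,0,0],-8]]'>/dev/null;python3 m.py;  python3 -m crank '[[[0,0,0],0],[[0,0,0],0],[[0,0,0],0],[[0,0,0],0]]' 6.0 >/dev/null; python3 m.py
```

```text
t 14.1 tcp [ 0.4961 -0.1703  0.0871] yaw -163.33 shift [ 0.13  0.04 -0.09] spin 11.1 F [ 1.7  2.  -4.3] M [-0.66 -0.63 -0.47]
[('px', [[390.0, 318.0], [337.0, 329.0]], 'r mm', [2.5, 20.0], 'clicks dir', np.float64(0.26), 'tip', np.float64(0.2))]
t 14.35 tcp [ 0.4957 -0.1709  0.0881] yaw -155.42 shift [0.06 0.1  0.01] spin 19.0 F [-1.3  1.8  1.4] M [-1.05 -0.54 -0.7 ]
[('px', [[381.0, 321.0], [340.0, 330.0]], 'r mm', [2.4, 16.7], 'clicks dir', np.float64(0.05), 'tip', np.float64(-0.01))]
t 14.8 tcp [ 0.4949 -0.1703  0.0874] yaw -155.46 shift [ 0.02  0.01 -0.06] spin 18.9 F [-0.9  0.2  0.3] M [ 0.03 -0.02  0.07]
[('px', [[392.0, 319.0], [337.0, 332.0]], 'r mm', [2.5, 21.3], 'clicks dir', np.float64(0.0), 'tip', np.float64(-0.04))]
```

The selector reads 0.0 clicks after release. I regrip lightly and nudge a couple of degrees further, to be sure it really is up against the stop.

```bash
python3 -m crank '[[[0,0,0],0],[[0,0,0],0],[[0,0,0],0],[[0,0,0],0],[[0,0,0],0]]' 3.5 25 >/dev/null; python3 m.py; python3 -m crank '[[[0,0,0],-1],[[0,0,0],-2],[[0,0,0],-2.5]]'>/dev/null;python3 m.py;python3 -m crank '[[[0,0,0],0],[[0,0,0],0],[[0,0,0],0],[[0,0,0],0]]' 6.0 >/dev/null; python3 m.py
```

```text
t 15.35 tcp [ 0.4948 -0.1703  0.0877] yaw -155.45 shift [ 0.02  0.   -0.03] spin 19.0 F [-0.8  0.8  5.2] M [ 0.11  0.2  -0.1 ]
[('px', [[387.0, 320.0], [337.0, 331.0]], 'r mm', [2.4, 19.5], 'clicks dir', np.float64(-0.01), 'tip', np.float64(-0.05))]
t 15.7 tcp [ 0.4951 -0.1706  0.0878] yaw -153.06 shift [ 0.02  0.04 -0.02] spin 21.3 F [-0.8  0.4  4.7] M [-0.32  0.12 -0.7 ]
[('px', [[382.0, 322.0], [338.0, 332.0]], 'r mm', [2.4, 17.3], 'clicks dir', np.float64(-0.06), 'tip', np.float64(-0.11))]
t 16.15 tcp [ 0.495  -0.1703  0.0873] yaw -152.93 shift [ 0.03  0.01 -0.07] spin 21.5 F [ 0.3 -0.2 -0.5] M [ 0.06 -0.01  0.01]
[('px', [[393.0, 322.0], [337.0, 332.0]], 'r mm', [2.4, 21.3], 'clicks dir', np.float64(0.01), 'tip', np.float64(-0.03))]
```

Moment about z rose by 0.6 N m and the knob sprang back to 0.0, so the stop is reached. Now clockwise, one click per stroke.

```bash
python3 -m crank '[[[0,0,0],0],[[0,0,0],0],[[0,0,0],0],[[0,0,0],0],[[0,0,0],0]]' 3.5 34 >/dev/null; python3 -m crank '[[[0,0,0],5],[[0,0,0],10],[[0,0,0],15],[[0,0,0],20],[[0,0,0],25],[[0,0,0],30],[[0,0,0],35],[[0,0,0],40]]' >/dev/null; python3 m.py;python3 -m crank '[[[0,0,0],0],[[0,0,0],0],[[0,0,0],0],[[0,0,0],0]]' 6.0 >/dev/null; python3 m.py
```

```text
t 17.5 tcp [ 0.4928 -0.1676  0.089 ] yaw 166.77 shift [-0.24 -0.22  0.1 ] spin -18.8 F [-5.8  6.2 19.8] M [2.06 0.55 0.25]
[('px', [[380.0, 316.0], [325.0, 335.0]], 'r mm', [2.6, 21.3], 'clicks dir', np.float64(0.89), 'tip', np.float64(0.78))]
t 17.95 tcp [ 0.4949 -0.1704  0.0871] yaw 167.07 shift [ 0.02  0.   -0.09] spin -18.5 F [ 0.4 -0.8 -0.5] M [ 0.   -0.06  0.02]
[('px', [[388.0, 315.0], [331.0, 331.0]], 'r mm', [2.6, 21.2], 'clicks dir', np.float64(0.99), 'tip', np.float64(0.88))]
```

At position 1. Next stroke.

```bash
python3 -m crank '[[[0,0,0],-8],[[0,0,0],-16],[[0,0,0],-24],[[0,0,0],-32],[[0,0,0],-40],[[0,0,0],-40]]' >/dev/null; python3 -m crank '[[[0,0,0],0],[[0,0,0],0],[[0,0,0],0],[[0,0,0],0],[[0,0,0],0]]' 3.5 36 >/dev/null; python3 m.py; python3 -m crank '[[[0,0,0],5],[[0,0,0],10],[[0,0,0],15],[[0,0,0],20],[[0,0,0],25],[[0,0,0],30],[[0,0,0],35],[[0,0,0],40]]' >/dev/null; python3 m.py;python3 -m crank '[[[0,0,0],0],[[0,0,0],0],[[0,0,0],0],[[0,0,0],0]]' 6.0 >/dev/null; python3 m.py
```

```text
t 19.1 tcp [ 0.4949 -0.1704  0.0878] yaw -152.98 shift [ 0.02  0.02 -0.02] spin 21.4 F [-1.4  0.6  5.2] M [-0.01  0.19 -0.13]
[('px', [[337.0, 333.0], [371.0, 346.0]], 'r mm', [2.1, 13.9], 'clicks dir', np.float64(0.99), 'tip', np.float64(0.85))]
t 19.95 tcp [ 0.4925 -0.1675  0.0892] yaw 166.76 shift [-0.28 -0.21  0.12] spin -18.8 F [-7.8  6.7 23.4] M [2.19 1.15 0.32]
[('px', [[325.0, 337.0], [382.0, 350.0]], 'r mm', [2.3, 20.6], 'clicks dir', np.float64(1.89), 'tip', np.float64(1.73))]
t 20.4 tcp [ 0.4949 -0.1704  0.0871] yaw 167.07 shift [ 0.02  0.   -0.09] spin -18.5 F [ 1.1 -1.   0. ] M [0.01 0.01 0.04]
[('px', [[331.0, 333.0], [389.0, 349.0]], 'r mm', [2.2, 20.4], 'clicks dir', np.float64(1.99), 'tip', np.float64(1.83))]
```

Position 2. The stroke repeats well, so I use the same one for clicks three and four.

```bash
python3 -m crank '[[[0,0,0],-8],[[0,0,0],-16],[[0,0,0],-24],[[0,0,0],-32],[[0,0,0],-40],[[0,0,0],-40]]' >/dev/null; python3 -m crank '[[[0,0,0],0],[[0,0,0],0],[[0,0,0],0],[[0,0,0],0],[[0,0,0],0]]' 3.5 36 >/dev/null; python3 -m crank '[[[0,0,0],5],[[0,0,0],10],[[0,0,0],15],[[0,0,0],20],[[0,0,0],25],[[0,0,0],30],[[0,0,0],35],[[0,0,0],40]]' >/dev/null; python3 -m crank '[[[0,0,0],0],[[0,0,0],0],[[0,0,0],0],[[0,0,0],0]]' 6.0 >/dev/null; python3 m.py
```

```text
t 22.75 tcp [ 0.4949 -0.1704  0.0871] yaw 167.08 shift [ 0.02 -0.   -0.09] spin -18.5 F [-0.7  0.7  0.2] M [-0.02 -0.02  0.01]
[('px', [[331.0, 334.0], [372.0, 379.0]], 'r mm', [1.7, 19.3], 'clicks dir', np.float64(3.0), 'tip', np.float64(2.83))]
```

```bash
python3 -m crank '[[[0,0,0],-8],[[0,0,0],-16],[[0,0,0],-24],[[0,0,0],-32],[[0,0,0],-40],[[0,0,0],-40]]' >/dev/null; python3 -m crank '[[[0,0,0],0],[[0,0,0],0],[[0,0,0],0],[[0,0,0],0],[[0,0,0],0]]' 3.5 36 >/dev/null; python3 m.py; python3 -m crank '[[[0,0,0],5],[[0,0,0],10],[[0,0,0],15],[[0,0,0],20],[[0,0,0],25],[[0,0,0],30],[[0,0,0],35],[[0,0,0],40]]' >/dev/null; python3 -m crank '[[[0,0,0],0],[[0,0,0],0],[[0,0,0],0],[[0,0,0],0]]' 6.0 >/dev/null; python3 m.py
```

```text
t 23.9 tcp [ 0.4949 -0.1704  0.0878] yaw -152.98 shift [ 0.02  0.02 -0.02] spin 21.4 F [-1.6  0.5  4.6] M [-0.06  0.2  -0.13]
[('px', [[335.0, 336.0], [340.0, 361.0]], 'r mm', [1.4, 8.8], 'clicks dir', np.float64(2.98), 'tip', np.float64(2.7))]
t 25.15 tcp [ 0.4949 -0.1704  0.0871] yaw 167.08 shift [ 0.02 -0.   -0.09] spin -18.5 F [-0.9  1.  -0.2] M [-0.01 -0.04  0.01]
[('px', [[329.0, 335.0], [344.0, 396.0]], 'r mm', [1.1, 18.6], 'clicks dir', np.float64(4.0), 'tip', np.float64(3.89))]
```

The selector now stands at 4.0. I back out and move above the bar.

```bash
python3 -m crank '[[[0,0,-2],0],[[0,0,-6],0],[[0,0,-11],0],[[0,0,-16],0],[[0,0,-20],0],[[0,0,-23],0],[[0,0,-24],0],[[0,0,-24],0]]' 6; python3 m.py; python3 - <<'E'
from h import *
s=manip.sense(); print("tool axes\n",np.round(R.from_quat(s["tool_rot"]).as_matrix(),3)); rel(VEE+[0,0,.11],185.6); print(np.round(s["q"],2))
E
```

```text
t: 25.95
tcp_pos: [0.5001, -0.1592, 0.3281]
tool_rot: [0.112, 0.993, -0.025, -0.006]
force: [-0.3, 0.2, -0.4]
finger_gap: 0.701
t 26.0 tcp [ 0.4992 -0.1588  0.3264] yaw 167.08 shift [-4.000e-02 -2.000e-02  2.387e+01] spin -18.5 F [ 0.  -0.6 -0.1] M [ 0.05 -0.   -0.03]
[]
tool axes
 [[-0.975  0.223 -0.02 ]
 [ 0.224  0.974 -0.047]
 [ 0.009 -0.05  -0.999]]
t 26.0 tcp [ 0.4992 -0.1588  0.3264] yaw 167.08 shift [-6.21 23.23 -0.08] spin -18.5 F [ 0.  -0.6 -0.1] M [ 0.05 -0.   -0.03]
[-0.49  0.29  1.55 -0.05  1.29 -1.82]
```

```bash
python3 -m crank '[[[-1.2,4.6,0],-4],[[-2.4,9.2,0],-8],[[-3.7,13.8,0],-12],[[-5,18.4,0],-16],[[-6.2,23.2,0],-18.5],[[-6.2,23.2,0],-18.5],[[-6.2,23.2,0],-18.5]]' 2; python3 - <<'E'
from h import *
p=manip.camera_params("wrist");im=manip.snapshot("wrist"); cv2.imwrite("pics/b1.png",im[:,:,::-1]); np.save("b1.npy",np.array(p["pose"])); rel(VEE+[0,0,.11],185.6)
E
```

```text
t: 26.7
tcp_pos: [0.6106, 0.0539, 0.3116]
tool_rot: [-0.05, 0.998, -0.023, -0.014]
force: [0.4, 0.1, -0.8]
finger_gap: 0.23
t 26.75 tcp [0.6105 0.0528 0.3123] yaw -174.42 shift [-0.1   0.05 -0.27] spin -0.0 F [ 0.2 -0.5 -0.3] M [ 0.03  0.05 -0.01]
```

View pics/b1.png

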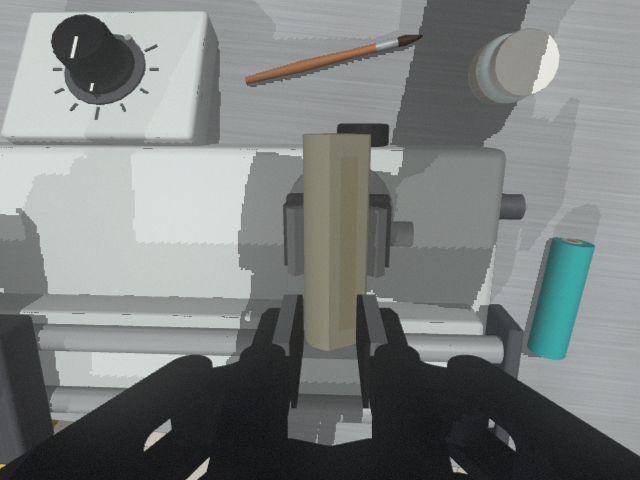

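The bar spans columns 303–371 at row 150, with the vee below it. The selector's pointer at top left points at tick 4. I read the flat's edges from a row profile.

```bash
python3 - <<'E'
from h import *
im=cv2.imread("pics/b1.png")
for r0 in (145,170,285):
    m=im[r0:r0+8,296:380].mean(0).sum(1)/3; print(r0,"from col 296:",np.round(m).astype(int).tolist())
p=manip.camera_params("wrist"); p["pose"]=np.load("b1.npy")
c=np.array(p["pose"])[:3,3]; print("cam",c)
ax=R.from_euler('z',YAW)
for s in (-.055,-.045,.03): print(s,proj(p,VEE+ax.apply([s,0,0])))
E
```

```text
145 from col 296: [171, 171, 171, 171, 171, 171, 163, 112, 114, 118, 119, 120, 122, 123, 125, 125, 125, 126, 128, 128, 128, 128, 128, 129, 129, 128, 130, 129, 129, 129, 130, 130, 129, 126, 119, 119, 118, 118, 119, 119, 119, 118, 118, 119, 119, 119, 118, 116, 117, 119, 118, 117, 118, 117, 118, 118, 119, 118, 118, 118, 117, 118, 118, 117, 117, 117, 118, 117, 118, 117, 117, 118, 115, 99, 107, 142, 142, 141, 142, 142, 141, 140, 142, 142]
170 from col 296: [134, 134, 133, 130, 120, 121, 118, 110, 114, 116, 118, 120, 121, 122, 123, 124, 125, 125, 127, 127, 128, 128, 128, 129, 128, 129, 129, 130, 129, 129, 130, 130, 131, 125, 119, 118, 118, 117, 117, 117, 118, 119, 117, 119, 116, 110, 109, 109, 110, 109, 109, 109, 109, 110, 110, 109, 110, 110, 110, 109, 108, 110, 115, 118, 118, 118, 116, 116, 118, 117, 117, 115, 104, 95, 96, 99, 104, 109, 110, 112, 113, 115, 119, 124]
285 from col 296: [114, 114, 112, 114, 113, 113, 114, 112, 108, 110, 112, 116, 117, 119, 121, 121, 121, 123, 124, 125, 125, 126, 126, 127, 128, 128, 128, 130, 130, 130, 131, 130, 129, 116, 116, 115, 116, 115, 116, 116, 115, 115, 116, 111, 107, 107, 108, 107, 106, 107, 107, 107, 106, 108, 106, 108, 107, 107, 108, 111, 116, 116, 115, 115, 116, 115, 116, 116, 112, 96, 104, 121, 121, 121, 125, 142, 138, 113, 113, 112, 112, 113, 113, 112]
cam [0.54082127 0.05310945 0.4557279 ]
-0.055 [337.04704801 155.11569688]
-0.045 [336.90468545 172.17521109]
0.03 [335.92441314 289.64267813]
```

Profile at row 148: silhouette at 302.5 and 370.5, flat edges at about 329.5 and 368.5. So the flat is turned about 28° (0.49 rad) towards +y, and the bar axis is where I assumed. I will shut the fingers, lower the tips onto the top of the bar and roll it by dragging towards −y.

```bash
python3 -m crank '[[[0,0.1,2],0],[[0,0.1,4.5],0],[[0,0.1,6.5],0],[[0,0.1,7.6],0],[[0,0.1,8],0],[[0,0.1,8],0],[[0,0.1,8],0]]' 0 40; python3 -m crank '[[[0,0,0.1],0],[[0,0,0.2],0],[[0,0,0.3],0],[[0,0,0.3],0]]'; python3 -m crank '[[[0,0,0.1],0],[[0,0,0.2],0],[[0,0,0.2],0]]'
```

```text
t: 27.45
tcp_pos: [0.6107, 0.0498, 0.2361]
tool_rot: [-0.048, 0.999, -0.023, -0.01]
force: [-0.4, 0.5, 0.7]
finger_gap: -0.001
t: 27.85
tcp_pos: [0.61, 0.0502, 0.2321]
tool_rot: [-0.049, 0.998, -0.023, -0.011]
force: [0.4, -0.3, -0.2]
finger_gap: 0.001
t: 28.15
tcp_pos: [0.6099, 0.05, 0.2299]
tool_rot: [-0.049, 0.998, -0.023, -0.011]
force: [0.3, 0.1, -0.1]
finger_gap: -0.0
```

```bash
for i in 1; do python3 -m crank '[[[0,0,0.1],0],[[0,0,0.2],0],[[0,0,0.2],0]]'; done;  python3 -m crank '[[[0,0,0.1],0],[[0,0,0.1],0]]';  python3 -m crank '[[[0,0,0.1],0],[[0,0,0.1],0]]'
```

```text
t: 28.45
tcp_pos: [0.6098, 0.0499, 0.2279]
tool_rot: [-0.049, 0.998, -0.023, -0.011]
force: [-0.5, 0.3, -0.3]
finger_gap: -0.0
t: 28.65
tcp_pos: [0.6098, 0.0499, 0.2269]
tool_rot: [-0.049, 0.998, -0.023, -0.011]
force: [1.0, 0.2, 0.4]
finger_gap: 0.002
t: 28.85
tcp_pos: [0.6098, 0.0498, 0.226]
tool_rot: [-0.049, 0.998, -0.023, -0.011]
force: [-0.2, -0.5, 0.6]
finger_gap: 0.0
```

```bash
python3 -m crank '[[[0,0,0.1],0],[[0,0,0.1],0]]';  python3 -m crank '[[[0,0,0.1],0],[[0,0,0.1],0]]'
```

```text
t: 29.05
tcp_pos: [0.6098, 0.0497, 0.225]
tool_rot: [-0.049, 0.998, -0.023, -0.011]
force: [-0.9, 0.7, 0.5]
finger_gap: -0.002
t: 29.25
tcp_pos: [0.6099, 0.0497, 0.2246]
tool_rot: [-0.049, 0.998, -0.023, -0.011]
force: [-0.3, -0.8, 2.1]
finger_gap: 0.002
```

```bash
python3 -m crank '[[[0,0,0.1],0],[[0,-0.05,0.12],0],[[0,-0.12,0.13],0],[[0,-0.18,0.15],0],[[0,-0.24,0.17],0],[[0,-0.24,0.17],0]]';  python3 -m crank '[[[0,-0.07,0.04],0],[[0,-0.15,0.08],0],[[0,-0.22,0.1],0],[[0,-0.22,0.1],0]]'; python3 - <<'E'
from h import *
im=manip.snapshot("wrist"); cv2.imwrite("pics/b2.png",im[:,:,::-1]);print(manip.camera_params("wrist")["pose"][1][3])
for r0 in (145,):
    g=cv2.imread("pics/b2.png")
    for r0 in (20,60,100):
        m=g[r0:r0+8,270:400].mean(0).sum(1)/3; print(r0,np.round(m[::2]).astype(int).tolist())
E
```

```text
t: 29.85
tcp_pos: [0.6105, 0.0483, 0.2243]
tool_rot: [-0.049, 0.999, -0.022, -0.01]
force: [-1.1, 2.1, 8.2]
finger_gap: 0.003
t: 30.25
tcp_pos: [0.6112, 0.0455, 0.2233]
tool_rot: [-0.049, 0.999, -0.023, -0.009]
force: [-1.3, 1.3, 7.2]
finger_gap: 0.0
0.044683191332785345
20 [159, 159, 158, 158, 157, 157, 158, 158, 157, 157, 156, 156, 155, 156, 156, 155, 155, 155, 155, 156, 155, 155, 154, 153, 154, 153, 154, 153, 154, 154, 154, 153, 153, 153, 152, 152, 153, 153, 153, 153, 152, 153, 151, 149, 147, 144, 142, 140, 138, 137, 135, 136, 133, 131, 126, 126, 123, 120, 117, 117, 114, 116, 148, 150, 140]
60 [96, 97, 98, 99, 118, 118, 120, 120, 144, 142, 136, 137, 135, 136, 154, 160, 160, 161, 161, 161, 160, 161, 161, 160, 160, 160, 160, 159, 160, 160, 160, 159, 159, 158, 158, 158, 158, 157, 158, 156, 157, 155, 155, 155, 154, 155, 154, 154, 154, 152, 153, 153, 153, 152, 152, 153, 152, 152, 153, 152, 154, 153, 154, 154, 154]
100 [158, 158, 158, 157, 157, 158, 157, 156, 156, 157, 157, 158, 156, 157, 157, 158, 157, 157, 158, 156, 156, 157, 158, 157, 157, 157, 157, 157, 158, 157, 157, 157, 156, 156, 156, 155, 156, 157, 155, 155, 156, 155, 155, 154, 154, 154, 154, 155, 154, 154, 154, 155, 154, 154, 154, 154, 153, 154, 153, 154, 154, 154, 154, 153, 155]
```

View pics/b2.png

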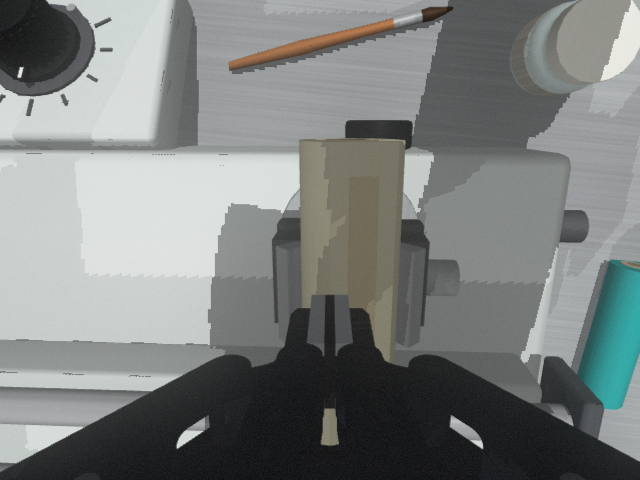

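The stripe on the flat (348–378) now lies close to the bar's centre line (300–404), and the bar is rolling with the tips. About 12° remain.

```bash
python3 -m crank '[[[0,-0.07,0.06],0],[[0,-0.15,0.1],0],[[0,-0.22,0.15],0],[[0,-0.3,0.2],0],[[0,-0.37,0.26],0],[[0,-0.37,0.26],0]]'; python3 - <<'E'
from h import *
im=manip.snapshot("wrist"); cv2.imwrite("pics/b3.png",im[:,:,::-1]);p=manip.camera_params("wrist");print(np.array(p["pose"])[:3,3])
g=im[150:158,290:420].astype(int).mean(0); print((g[:,0]-g[:,2])[::2].round().astype(int).tolist()); g2=im[200:208,290:420].astype(int).mean(0).mean(1);print(g2[::2].round().astype(int).tolist())
E
```

```text
t: 30.9
tcp_pos: [0.612, 0.0415, 0.2212]
tool_rot: [-0.049, 0.999, -0.023, -0.009]
force: [-0.4, 0.6, 8.3]
finger_gap: 0.002
[0.54073903 0.04074745 0.36455296]
[-3, -3, -2, -3, -3, -2, -2, -3, -2, -1, 15, 17, 18, 18, 20, 19, 18, 19, 19, 15, 17, 17, 18, 17, 16, 16, 16, 17, 17, 17, 17, 18, 17, 17, 18, 18, 18, 18, 18, 17, 18, 18, 18, 17, 18, 18, 18, 19, 18, 18, 17, 17, 17, 16, 17, 17, 17, 17, 16, 16, 15, 16, 15, 10, -2]
[220, 205, 174, 168, 173, 174, 175, 174, 175, 167, 115, 120, 123, 125, 126, 128, 130, 129, 130, 127, 117, 117, 117, 118, 117, 116, 117, 116, 117, 117, 109, 106, 106, 105, 106, 106, 106, 105, 105, 105, 106, 105, 106, 105, 105, 105, 114, 115, 114, 114, 115, 115, 115, 114, 114, 115, 107, 106, 106, 105, 103, 101, 148, 154, 167]
```

By the profile about 3° remain. I lift off and measure the bar free.

```bash
python3 -m crank '[[[0,0,-1],0],[[0,0.3,-4],0],[[0,0.8,-6],0],[[0,1.2,-6],0],[[0,1.2,-6],0],[[0,1.2,-6],0]]'; python3 - <<'E'
from h import *
im=manip.snapshot("wrist"); cv2.imwrite("pics/b4.png",im[:,:,::-1]);p=manip.camera_params("wrist");np.save("b4.npy",np.array(p["pose"]));print(np.array(p["pose"])[:3,3])
ax=R.from_euler('z',YAW)
for s in (-.055,-.045): print(s,proj(p,VEE+ax.apply([s,0,0])))
for r in (150,180,200): 
    g2=im[r:r+6,290:400].astype(int).mean(0).mean(1);print(r,g2.round().astype(int).tolist())
E
```

```text
t: 31.55
tcp_pos: [0.6096, 0.056, 0.2771]
tool_rot: [-0.049, 0.998, -0.023, -0.012]
force: [-0.0, 0.8, -0.3]
finger_gap: -0.001
[0.53940326 0.05516074 0.42083237]
-0.055 [331.0618483  160.49739265]
-0.045 [331.01254424 180.12993672]
150 [171, 127, 117, 119, 121, 123, 123, 125, 126, 126, 126, 126, 127, 128, 130, 134, 134, 134, 134, 135, 133, 134, 134, 135, 134, 135, 133, 134, 133, 133, 133, 133, 133, 133, 132, 133, 133, 132, 133, 132, 133, 133, 134, 132, 132, 134, 133, 132, 132, 133, 134, 131, 132, 133, 132, 133, 132, 132, 132, 132, 133, 133, 133, 132, 133, 133, 132, 127, 110, 108, 108, 108, 106, 105, 103, 103, 99, 100, 99, 121, 180, 180, 180, 181, 180, 178, 180, 180, 180, 179, 180, 180, 179, 180, 179, 179, 180, 179, 179, 179, 180, 179, 179, 180, 180, 179, 179, 178, 180, 179]
180 [123, 117, 115, 117, 120, 122, 123, 123, 125, 125, 127, 125, 126, 128, 128, 132, 134, 133, 133, 133, 132, 133, 133, 133, 133, 132, 133, 132, 133, 129, 122, 122, 121, 121, 122, 122, 121, 121, 121, 121, 121, 121, 121, 122, 120, 121, 120, 121, 120, 121, 120, 122, 126, 132, 132, 132, 132, 132, 131, 132, 132, 131, 132, 132, 131, 131, 130, 113, 108, 108, 107, 106, 105, 104, 102, 100, 99, 98, 102, 126, 139, 139, 137, 136, 134, 139, 163, 157, 158, 164, 174, 182, 191, 197, 197, 197, 196, 196, 197, 196, 197, 198, 197, 197, 196, 196, 197, 196, 196, 197]
200 [76, 82, 103, 115, 119, 120, 122, 123, 123, 124, 124, 126, 126, 125, 126, 131, 132, 132, 131, 131, 132, 133, 132, 131, 131, 132, 131, 132, 131, 127, 120, 121, 119, 120, 120, 120, 119, 120, 120, 120, 120, 119, 119, 119, 119, 119, 120, 119, 120, 120, 119, 121, 127, 131, 131, 131, 129, 130, 130, 130, 130, 131, 130, 131, 130, 130, 122, 108, 107, 108, 106, 106, 105, 103, 101, 99, 98, 94, 78, 69, 69, 72, 75, 73, 74, 75, 74, 75, 74, 75, 76, 74, 73, 74, 73, 75, 74, 75, 76, 81, 86, 96, 107, 115, 115, 115, 114, 115, 114, 120]
```

Free bar, row 180: silhouette at 291.0–369.5, flat edges at 304.5 and 357, stripe at 319–342. With the parallax correction about 3.6° remain, so a short extra drag of 1.3 mm is needed.

```bash
python3 - <<'E'
from h import *
rel(np.array([.611,.0428,.2245]),185.6)
E
```

```text
t 31.6 tcp [0.6096 0.0559 0.2769] yaw -174.44 shift [-0.15 -1.08  5.29] spin -0.0 F [-0.4 -0.3 -0.1] M [ 0.01 -0.02 -0.02]
```

```bash
python3 -m crank '[[[-0.1,-0.8,2.5],0],[[-0.1,-1.1,4.6],0],[[-0.1,-1.1,5.2],0],[[-0.1,-1.1,5.3],0],[[-0.1,-1.1,5.3],0]]';python3 -m crank '[[[0,0,0.1],0],[[0,0,0.2],0],[[0,0,0.2],0]]';python3 -m crank '[[[0,0,0.1],0],[[0,0,0.15],0],[[0,0,0.15],0]]'
```

```text
t: 32.1
tcp_pos: [0.6119, 0.0427, 0.2262]
tool_rot: [-0.049, 0.998, -0.023, -0.011]
force: [-0.6, -0.1, 0.3]
finger_gap: -0.003
t: 32.4
tcp_pos: [0.6118, 0.0426, 0.2247]
tool_rot: [-0.049, 0.998, -0.023, -0.01]
force: [0.6, -0.1, 2.0]
finger_gap: -0.002
t: 32.7
tcp_pos: [0.6115, 0.0425, 0.2226]
tool_rot: [-0.049, 0.998, -0.023, -0.011]
force: [0.1, -1.3, 0.1]
finger_gap: 0.001
```

```bash
python3 -m crank '[[[0,0,0.1],0],[[0,0,0.15],0],[[0,0,0.15],0]]';python3 -m crank '[[[0,0,0.05],0],[[0,0,0.1],0],[[0,0,0.1],0]]'
```

```text
t: 33.0
tcp_pos: [0.6116, 0.0424, 0.2213]
tool_rot: [-0.049, 0.998, -0.023, -0.011]
force: [-0.9, 0.3, 2.3]
finger_gap: -0.001
t: 33.3
tcp_pos: [0.6117, 0.0423, 0.2212]
tool_rot: [-0.049, 0.998, -0.023, -0.01]
force: [-1.3, 0.6, 5.9]
finger_gap: 0.003
```

```bash
python3 -m crank '[[[0,-0.04,0.07],0],[[0,-0.08,0.09],0],[[0,-0.14,0.11],0],[[0,-0.14,0.11],0]]';python3 -m crank '[[[0,0,-1],0],[[0,0.4,-4],0],[[0,0.8,-5.5],0],[[0,1.2,-5.5],0],[[0,1.2,-5.5],0],[[0,1.2,-5.5],0]]'; cat > fl.py <<'E'
from h import *
im=manip.snapshot("wrist"); cv2.imwrite("pics/b5.png",im[:,:,::-1]);p=manip.camera_params("wrist");C=np.array(p["pose"])[:3,3]
ax=R.from_euler('z',YAW); print(C,proj(p,VEE+ax.apply([-.045,0,0])), "perp",(ax.inv().apply(C-VEE)*1000).round(1))
for r in (150,180): 
    g2=im[r:r+6,280:400].astype(int).mean(0).mean(1);print(r,g2.round().astype(int).tolist())
E
python3 fl.py
```

```text
t: 33.7
tcp_pos: [0.6121, 0.0415, 0.2208]
tool_rot: [-0.049, 0.999, -0.023, -0.01]
force: [-2.8, 1.2, 7.5]
finger_gap: 0.004
t: 34.3
tcp_pos: [0.6106, 0.0554, 0.2721]
tool_rot: [-0.049, 0.998, -0.023, -0.012]
force: [-0.4, 0.0, -1.0]
finger_gap: 0.001
[0.54040259 0.05462223 0.415846  ] [331.89415291 179.3608727 ] perp [-70.7   8.  210.8]
150 [195, 194, 187, 186, 183, 183, 184, 184, 186, 194, 174, 115, 119, 121, 121, 123, 125, 125, 126, 126, 127, 127, 128, 133, 135, 135, 135, 134, 134, 134, 135, 134, 135, 135, 134, 133, 134, 134, 133, 135, 134, 134, 134, 135, 134, 134, 133, 133, 134, 135, 133, 135, 134, 133, 134, 134, 133, 134, 134, 135, 134, 134, 134, 133, 134, 133, 135, 134, 134, 133, 133, 134, 133, 132, 134, 134, 134, 128, 111, 109, 109, 109, 108, 109, 107, 106, 103, 102, 101, 100, 102, 133, 188, 188, 188, 188, 189, 188, 188, 189, 189, 188, 189, 188, 188, 188, 188, 188, 188, 186, 188, 187, 187, 188, 187, 187, 188, 188, 188, 189]
180 [136, 138, 136, 137, 135, 137, 136, 137, 135, 125, 119, 113, 114, 118, 121, 121, 122, 125, 125, 125, 126, 126, 126, 130, 134, 134, 134, 134, 134, 133, 133, 134, 133, 134, 132, 134, 133, 132, 128, 122, 122, 122, 120, 122, 122, 123, 122, 122, 122, 121, 122, 121, 123, 122, 122, 122, 121, 122, 122, 122, 121, 124, 131, 132, 132, 133, 134, 133, 133, 134, 133, 132, 133, 133, 132, 132, 130, 116, 110, 110, 110, 109, 107, 108, 106, 104, 103, 101, 100, 100, 122, 163, 161, 162, 168, 167, 165, 165, 163, 156, 163, 170, 176, 180, 191, 196, 198, 196, 197, 197, 197, 197, 197, 197, 198, 197, 197, 197, 196, 197]
```

About 1.7° remain, within the accuracy of the measurement. I raise the arm clear and take a last look.

```bash
python3 -m crank '[[[1.5,0,-3],0],[[3,0,-7],0],[[5,0,-9],0],[[7,0,-10],0],[[7,0,-10],0],[[7,0,-10],0],[[7,0,-10],0]]' 3; python3 - <<'E'
from h import *
p=manip.camera_params("wrist");im=manip.snapshot("wrist"); s=manip.snapshot("scene")
cv2.imwrite("pics/f.png",np.hstack([cv2.resize(im,(400,300)),cv2.resize(s[170:450,120:493],(400,300))])[:,:,::-1]); print(manip.sense()["force"],np.round(manip.sense()["qd"],3),automark(im,p))
E
```

```text
t: 35.05
tcp_pos: [0.544, 0.0532, 0.3736]
tool_rot: [-0.049, 0.998, -0.023, -0.012]
force: [0.2, -0.2, -0.7]
finger_gap: 0.356
[-0.19499515 -0.34286164 -0.38300275] [ 0.    -0.001 -0.004  0.002  0.002 -0.002] []
```

View pics/f.png

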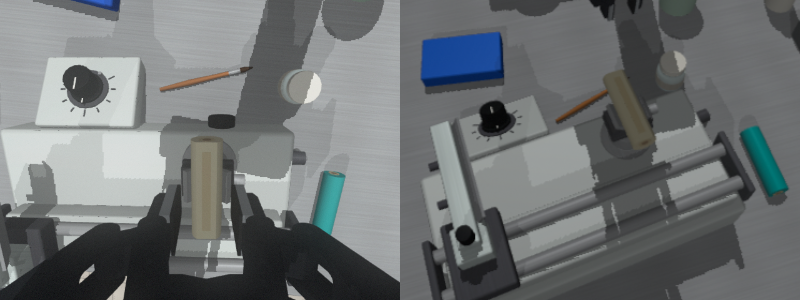

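The flat faces straight up with its stripe along the middle of the bar. The selector points up the slope at tick 4. Carriage, brush, pot and slide box are where they were, and the arm is clear.

```bash
python3 -c "
from station import manip; print(manip.sign_off())"
```

```text
the job is handed in; nothing more can be done
None
```

The job is handed in at about 35 s of robot time, with the selector set and the bar rolled. One slip of mine took the last joint to its range limit and may count against the run.

- **Selector:** I turned it anticlockwise to the end stop. The moment rose by about 0.6 N m, slightly more than I meant by "gently", and the knob sprang back to 0.0. I then turned it clockwise one click per stroke; the pointer read 1.0, 2.0, 3.0 and 4.0 clicks after each release.
- **Bar:** I rolled it in the vee from about 28° by dragging the shut fingertips across its top. The last measurement put the flat about 1.7° from straight up, with roughly 1° of uncertainty. It lies free in the vee.
- **Surroundings:** The last pictures show the knife carriage, brush, pot and slide box where they were at the start. The arm is clear of everything, with force readings around zero.
- **Joint limit:** Early on I gave a wrong turn while releasing the knob. Joint 6 reached −2.854 against the stated −2.85, and the tool kept a tilt of about 2.7° afterwards. The joint moved straight back.
- **Pictures:** I viewed 12, two over the budget.

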